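# Clamp the cover in the gate fixture

### The job

Load the cast cover into the clamping fixture: lay it flat, rib up, between the V jaws and the swinging gate. Then lift the latch's wire loop over the hook on the end of the gate and throw the lever right down past its dead point, so that the latch stays shut and the gate holds the cover tight. Leave the jar, the small flange and the rubber block beside the fixture where they are.

Things in the scene. Friction and masses are not known exactly. Their poses are not given: they have to be found in the camera images.
- fixture: Grey base plate 206 x 236 x 12 mm, fixed to the bench. Frame: origin on the bench top under the nest's centre, z up; gate along the plate's -x side (towards the robot), two steel V jaws at +x, latch along the +y side (line y = 88 mm): lever pivot at x 12, z 42 mm, crosswise pin; from there the loop runs to -x to the gate, the lever's shut handle points to +x. Jaws are 16 mm high above the plate.
- nest (a point): Point on the plate's top face (12 mm above the bench) where the cover's axis lies once it is clamped; axes as the fixture's. With the gate ajar the cover has 5 to 9 mm of play along the fixture's x, all of it on the gate's side (-x) of this point.
- cover_mid (a point): Cast cover, loose, about 0.55 kg: disc 104 mm across and 10 mm thick with a standing rib on top, 8 mm thick along its x, 48 mm long along its y, total height 52 mm. The point is on its axis half-way up, 26 mm above the underside; z points up out of the rib side. It starts on the bench, rib up. Pinch the rib.
- gate (a joint): Swinging gate, a dark bar 196 mm long, 24 mm wide, its top 34 mm above the bench, on an upright pin at its -y end (fixture x -68, y -92 mm). rad: 0 = bearing on the seated cover, grows as it opens towards -x; starts 0.06 to 0.10 ajar and turns easily. Its pad meets the cover's rim 92 mm from the pin.
- keeper (a point): Keeper hook at the gate's free end, 180 mm from its pin: steel foot plate (38 mm wide, top 37 mm above the bench) with a 26 mm wide upstand, 56 mm high in all, its nose bent over 6 mm towards -x. The point is where the middle of the loop's crossbar lies when hooked: on the foot, 41.5 mm high, against the upstand's -x face under the nose. The foot goes on 31 mm further to -x.
- loop_bar (a point): Middle of the crossbar (9 mm thick, along the fixture's y) of the latch's U-shaped wire loop, which is 50 mm wide over its two 6 mm side rods and 120 mm long from the bar to the cross pin on the lever. At the start the bar lies on the keeper's foot on the wrong side (+x) of the upstand. It can be pinched across the two rods near the bar; pulled up and towards -x it takes the lever with it (about 10 N).
- loop (a joint): Hinge of the wire loop on the cross pin, which the lever carries 42 mm from its pivot. rad: loop minus lever = how far the loop is raised from level with its bar towards -x. It swings freely and falls by its own weight; springs let the loop stretch by up to 12 mm (5 N per mm after 6 N).
- lever (a joint): Latch lever, rad: 0 = shut on its stop, handle towards +x and 7 degrees above level; grows as the handle is raised and swung over to -x, up to 2.1. Dead point near 0.16: below it the hooked latch pulls itself shut. Stays where it is left when slack; starts at 0.2 to 0.35. Bringing the loop over the keeper needs about 1.4 to 1.8. Throwing it when hooked takes about 4 N at the handle.
- handle_end (a point): Middle of the end of the lever's black handle, 141 mm from the lever's pivot. The handle is a rounded bar 88 mm long, 22 mm wide, 15 mm thick. With the lever shut, its upper face 105 mm out from the pivot is 13 mm higher than the pivot.
- jar: Dark jar, 68 mm across, 80 mm high, loose, right of the fixture; origin at its foot. Bystander.
- flange: Small grey flange casting, 78 mm across, 32 mm high, loose, right of the fixture; origin at its foot. Bystander.
- block: Black rubber block, 45 x 70 x 25 mm, loose, left behind the fixture; origin at its foot. Bystander.
There are look-alikes about, which are no part of the job. There is more than one size of the part that bears cover_mid; the job needs the larger.

How it is judged:
By the outcome, as a careful person would: the job done as asked, in the order asked, and still so for the second after the job is handed in, with the robot touching nothing.
It also fails if it takes over 64 s, if anything falls off the work surface, if the arm or the gripper's body presses on something with over 40 N, if the wrist force passes 120 N, or if a joint passes its speed limit or range.

### The arm

A 6-joint arm with a two-finger parallel gripper is mounted at the origin on a cart in front of the work surface, level with it; the furniture and walls round the work are solid. World frame = base frame: x ahead of the robot, y to its left, z up, the work surface at z = 0. Lengths are in m, angles in rad, forces in N, time in s.
With the tool pointing down it reaches from about 0.3 to 0.825 m from the base axis. Payload 5.4 kg.
Tool frame: the origin (TCP) lies at the very end of the fingers, on their centre line; the grasp point (between the pads) lies 19 mm behind it; z points along the fingers, y is the line along which they close (so a half turn about z gives the same grasp; the last joint's range is limited). The gripper opens to 92 mm and grips with 3 to 60 N. Pads are 20 mm wide; open, the fingers measure 128 mm over their backs; the gripper's body (75 mm by 189 mm) begins 69 mm behind the grasp point.
Start: joints at [1.137, 0.158, 1.597, -0, 1.386, -0.21], TCP at [0.128, 0.561, 0.187] pointing down, gripper open.
Joint ranges: [-2.91, 2.91], [-0.94, 2.29], [0.18, 2.7], [-1.29, 4.43], [0.17, 2.64], [-3, 3]. Speed limits (rad/s): [2.57, 2.57, 3.14, 3.14, 3.14, 3.14].

### API

Orientations are given as a rotation vector (axis times angle).
In Python, from workcell import bot gives the robot as it stands. Calls block until the motion is done:
- bot.goto(position, orientation): joint-space move of the TCP to a pose.
- bot.line_to(position, rot=None, max_speed=0.15): straight line of the TCP; rot=None keeps the orientation; max_speed is the mean speed in m/s.
- bot.set_joints(angles): joint-space move.
- bot.set_gripper(opening, newtons=None): opening from 0.0 (shut) to 1.0 (fully open); newtons is the grip in N (None keeps the last); returns when the fingers have stopped.
- bot.hold(seconds).
- bot.inverse_kinematics(position, orientation): joint angles nearest the present ones, or None.
- bot.read_camera(name): name is "scene" or "top"; returns a dict with "pixels" (384x512x3 uint8, blue, green, red), "fx", "fy", "cx", "cy" (pixels), "k1" (the pictures are not rectified: a ray, as slopes to the right and down, at radius r is drawn at 1 + k1 r^2 times it, then the intrinsics apply), "R" (3x3) and "t" (3): a world point X has camera coordinates R X + t. Camera axes: x right, y down, z forward; pixel columns grow to the right and rows downward; lengths in m; the calibration is good to about 2 mm. A picture is of the moment at which its call begins. There is no depth.
A pose or a line that the arm cannot do raises bot.MotionError and nothing moves.
- bot.job_done(): hands the job in; it is judged then, once.
Readings, each from a call of its own:
- bot.current_clock(): time.
- bot.current_joints(): joint angles.
- bot.current_joint_vel(): joint speeds.
- bot.current_effort(): joint torques, N m.
- bot.current_ee_pos(): TCP position.
- bot.current_tool_rot(): TCP orientation.
- bot.current_contact_force(): force on the tool from outside, world axes, zero at the start.
- bot.current_ft_torque(): the same for the moment, N m.
- bot.current_opening(): opening from 0.0 (shut) to 1.0 (fully open).
- bot.current_grip_force(): force on a finger pad.
Only numpy, scipy, OpenCV 4.12 (cv2) and the standard library are available. Lean on these libraries where they do the work, as an engineer would, in place of code of your own. Each camera call takes 0.05 s, during which the arm holds its last target. There are 200 camera calls.

## Working session

There is one attempt and no reset: what is moved stays moved. The work goes in short steps, each a Python script; the robot and the scene stay as the last script left them, time stands still between calls to the robot, and variables do not carry over. Pictures are saved under pics/ and viewed, at most 10 in all, crops included, and the job is handed in when it is done.

```bash
ls; mkdir -p pics; cat > h.py <<'E'
import numpy as np, cv2
from workcell import bot
from scipy.spatial.transform import Rotation as Rn
def cam(n): return bot.read_camera(n)
def K(c): return np.array([[c["fx"],0,c["cx"]],[0,c["fy"],c["cy"]],[0,0,1.]]), np.array([c["k1"],0,0,0,0.])
def ray(c,uv):
    k,d=K(c); p=cv2.undistortPoints(np.array([[uv]],float),k,d)[0,0]
    R=np.array(c["R"]);t=np.array(c["t"])
    return -R.T@t, R.T@np.array([p[0],p[1],1.])
def onz(c,uv,z):
    o,v=ray(c,uv); return o+v*(z-o[2])/v[2]
def proj(c,X):
    k,d=K(c); R=np.array(c["R"]); 
    return cv2.projectPoints(np.atleast_2d(np.array(X,float)),cv2.Rodrigues(R)[0],np.array(c["t"],float),k,d)[0][:,0]
def down(yaw):  # tool z down, tool y (closing) along world direction yaw
    y=np.array([np.cos(yaw),np.sin(yaw),0]); z=np.array([0,0,-1.]); x=np.cross(y,z)
    return Rn.from_matrix(np.c_[x,y,z]).as_rotvec()
E
python3 - <<'E'
from h import *
for n in("scene","top"):
    c=cam(n); cv2.imwrite(f"pics/{n}0.png",cv2.resize(c["pixels"],(800,600),interpolation=cv2.INTER_CUBIC)); np.save(f"{n}0.npy",c["pixels"])
    print(n,c["fx"],c["k1"],-np.array(c["R"]).T@np.array(c["t"]),np.round(c["R"],2).tolist())
E
```

```text
pics
scene 418.88218458392305 -0.14150663959810475 [-0.4823707  -0.6549883   0.78465422] [[0.53, -0.85, 0.01], [-0.45, -0.29, -0.85], [0.72, 0.45, -0.53]]
top 456.17355798067484 0.005280748632157101 [ 0.28742022 -0.0237691   1.54337705] [[-0.02, -1.0, -0.02], [-0.99, 0.02, -0.14], [0.14, 0.01, -0.99]]
```

View pics/scene0.png

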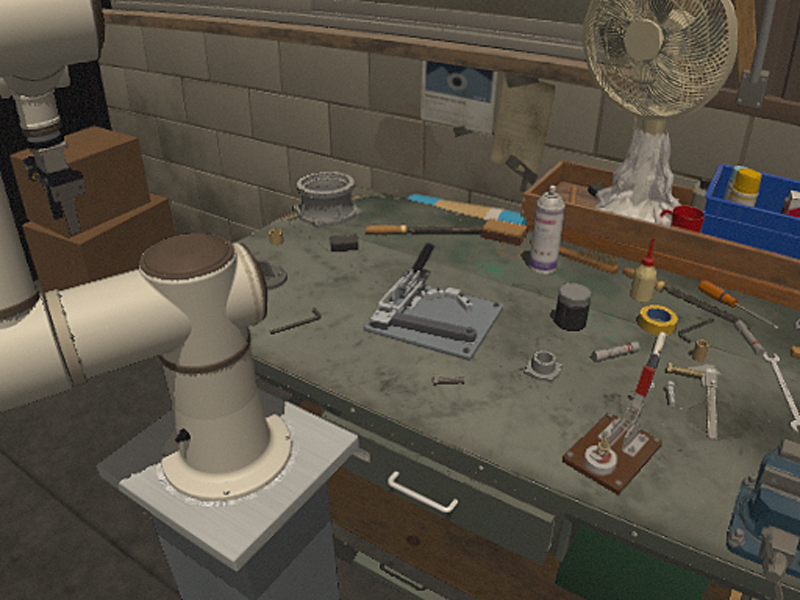

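View pics/top0.png

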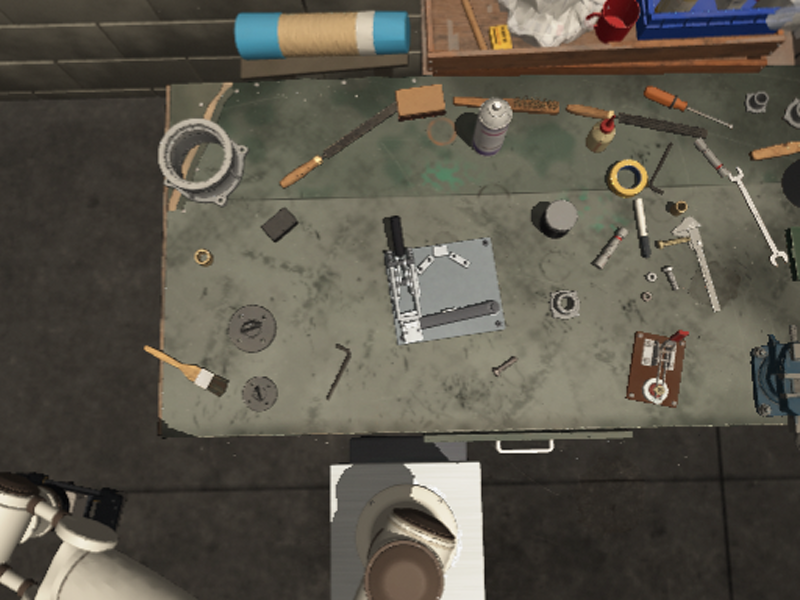

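Candidates, in 800x600 top-view pixels: large ribbed disc at (252,327), which is the cover; small ribbed disc at (259,393), a look-alike; flange at (565,303), a bystander. For the latch there is the grey plate at (450,290) and a red toggle on brown at (655,370), which is a look-alike. I choose the large disc and the grey plate.

```bash
python3 - <<'E'
from h import *
c=cam("top"); im=c["pixels"]; s=cam("scene")
g=cv2.cvtColor(im,cv2.COLOR_BGR2HSV)
a=im[130:270,135:335]; b=s["pixels"][150:235,225:330]
a=cv2.resize(a,(800,560),interpolation=cv2.INTER_CUBIC); cv2.imwrite("pics/crop_top.png",a)
cv2.imwrite("pics/crop_sc.png",cv2.resize(b,None,fx=7,fy=7,interpolation=cv2.INTER_CUBIC)[:600])
for p in [(161,195),(161,222),(295,185),(300,170),(150,240),(200,200),(265,170)]:
    print(p,im[p[1],p[0]],g[p[1],p[0]],onz(c,p,0.012).round(3))
E
```

```text
(161, 195) [67 75 80] [18 41 80] [0.493 0.326 0.012]
(161, 222) [ 93 105 112] [ 19  43 112] [0.401 0.325 0.012]
(295, 185) [145 150 147] [ 48   8 150] [ 0.516 -0.129  0.012]
(300, 170) [144 150 147] [ 45  10 150] [ 0.567 -0.148  0.012]
(150, 240) [112 130 134] [ 25  42 134] [0.342 0.362 0.012]
(200, 200) [111 130 133] [ 26  42 133] [0.473 0.194 0.012]
(265, 170) [137 141 141] [ 30   7 141] [ 0.57  -0.029  0.012]
```

View pics/crop_top.png

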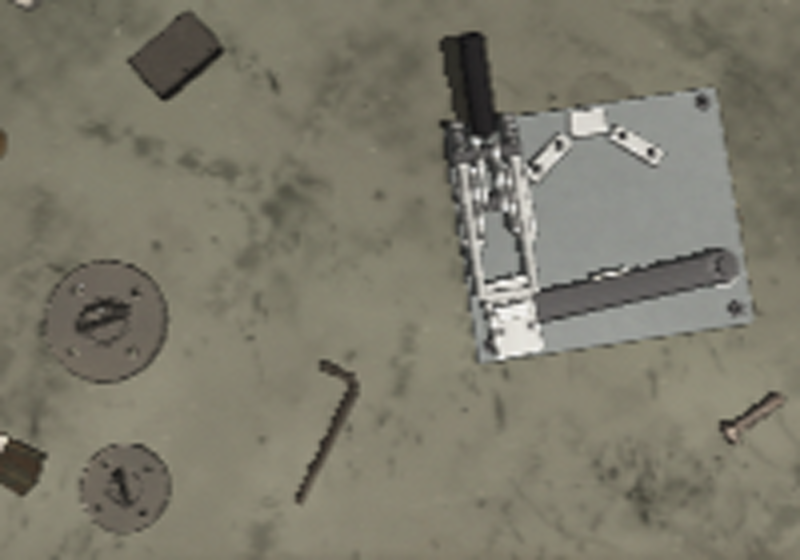

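View pics/crop_sc.png

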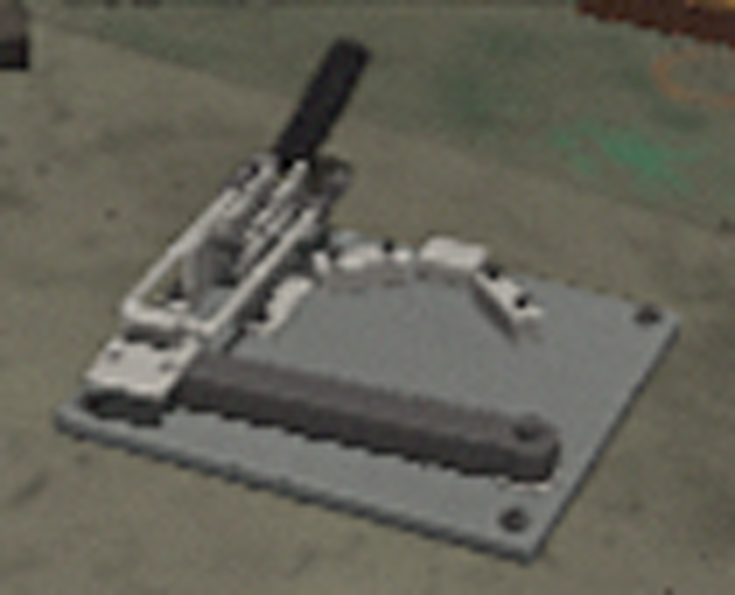

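Top crop (scale 4, offset 135,130): cover at (105,322) with a dark rib running (80,328) to (128,312), small look-alike at (124,488). Plate corners are (715,88), (752,322) and (480,362), gate pin (722,262), handle end (460,40). The scene crop shows the loop bar lying at the keeper foot, about (165,320), with the lever slightly raised.

```bash
cat > m.py <<'E'
from h import *
c=cam("top"); im=c["pixels"]; s=cam("scene")
# plate: bluish-grey
I=im.astype(int); m=((I[...,0]-I[...,2]>-3)&(I.sum(2)>240)).astype(np.uint8)
r=np.zeros_like(m); r[145:230,240:330]=1; m=cv2.morphologyEx(m*r,cv2.MORPH_OPEN,np.ones((3,3)))
P=np.array([onz(c,(u,v),0.012)[:2] for v,u in np.argwhere(m)])
cont=max(cv2.findContours(m,cv2.RETR_EXTERNAL,cv2.CHAIN_APPROX_NONE)[0],key=cv2.contourArea)[:,0]
W=np.array([onz(c,p,0.012)[:2] for p in cont])
def edge(A,B,W):
    A,B=np.array(A),np.array(B); d=(B-A)/np.linalg.norm(B-A); n=np.array([-d[1],d[0]])
    q=W[(abs((W-A)@n)<.006)&((W-A)@d>.02)&((W-B)@d<-.02)]
    l=cv2.fitLine(q.astype(np.float32),cv2.DIST_HUBER,0,.01,.01).ravel(); return l,len(q)
cr=lambda u,v:onz(c,(135+(u-1.5)/4,130+(v-1.5)/4),.012)[:2]
for n,a,b in(("right",(752,322),(715,88)),("bottom",(480,362),(752,322)),("top",(540,113),(715,88))):
    l,k=edge(cr(*a),cr(*b),W); d=l[:2]; print(n,k,l.round(4),"ang",np.arctan2(d[1],d[0]).round(4))
cz=lambda u,v,z:onz(c,(135+(u-1.5)/4,130+(v-1.5)/4),z)
print("pin",cz(722,263,.035),"handle end",cz(460,40,.09))
# discs
g=cv2.cvtColor(im,cv2.COLOR_BGR2GRAY)
dm=((I[...,1]-I[...,2]<3)&(abs(I[...,2]-I[...,0])<22)&(g<105)).astype(np.uint8); r[:]=0; r[185:270,140:185]=1
dm=cv2.morphologyEx(dm*r,cv2.MORPH_CLOSE,np.ones((3,3)))
for q in sorted(cv2.findContours(dm,cv2.RETR_EXTERNAL,cv2.CHAIN_APPROX_NONE)[0],key=cv2.contourArea)[-2:]:
    ctr,rad=cv2.minEnclosingCircle(q); w=onz(c,ctr,.010); print("disc",ctr,rad,w.round(4),"R",np.linalg.norm(onz(c,(ctr[0]+rad,ctr[1]),.01)-w), cv2.fitEllipse(q))
a=im[192:216,143:180]; cv2.imwrite("pics/cov.png",cv2.resize(a,None,fx=10,fy=10,interpolation=cv2.INTER_CUBIC))
x,y=[int(v) for v in proj(s,[.49,.325,.03])[0]]; x0=max(x-24,0);print("scene cover",x,y)
b=s["pixels"][y-24:y+24,x0:x0+60]; b=cv2.resize(b,None,fx=7,fy=7,interpolation=cv2.INTER_CUBIC)
A=cv2.resize(a,None,fx=10,fy=10,interpolation=cv2.INTER_CUBIC)
out=np.zeros((590,430,3),np.uint8); out[:240,:370]=A; out[245:245+336,:b.shape[1]]=b[:,:430]
print("scene crop origin",x0,y-24); cv2.imwrite("pics/cov.png",out)
E
python3 m.py
```

```text
Traceback (most recent call last):
  File "m.py", line 15, in <module>
    l,k=edge(cr(*a),cr(*b),W); d=l[:2]; print(n,k,l.round(4),"ang",np.arctan2(d[1],d[0]).round(4))
        ~~~~^^^^^^^^^^^^^^^^^
  File "m.py", line 12, in edge
    l=cv2.fitLine(q.astype(np.float32),cv2.DIST_HUBER,0,.01,.01).ravel(); return l,len(q)
      ~~~~~~~~~~~^^^^^^^^^^^^^^^^^^^^^^^^^^^^^^^^^^^^^^^^^^^^^^^
cv2.error: OpenCV(4.12.0) /io/opencv/modules/imgproc/src/linefit.cpp:50: error: (-215:Assertion failed) count > 0 in function 'fitLine2D_wods'
```

```bash
sed -i 's/>-3)&(I.sum(2)>240)/>-11)\&(I.sum(2)>270)/' m.py; sed -i 's/^cont=max/print("area",m.sum(),P.min(0),P.max(0)); cont=max/' m.py; python3 m.py
```

```text
area 3498 [ 0.40040626 -0.21805052] [0.62654331 0.02289411]
right 47 [ 0.9923  0.1241  0.5293 -0.2071] ang 0.1244
bottom 56 [ 0.1253 -0.9921  0.4151 -0.1042] ang -1.4451
top 33 [ 0.1168 -0.9932  0.6195 -0.1116] ang -1.4537
pin [ 0.47630821 -0.19349454  0.035     ] handle end [0.6580414  0.01914724 0.09      ]
disc (166.0, 253.25999450683594) 12.896124839782715 [0.2965 0.3084 0.01  ] R 0.04319344351343782 ((166.19093322753906, 252.0224609375), (20.862607955932617, 23.438068389892578), 18.261045455932617)
disc (158.9672088623047, 209.08059692382812) 17.72907257080078 [0.4453 0.3332 0.01  ] R 0.06018734489400705 ((159.9777069091797, 209.698486328125), (30.65290641784668, 32.72676086425781), 91.99607849121094)
scene cover 177 166
scene crop origin 153 142
```

View pics/cov.png

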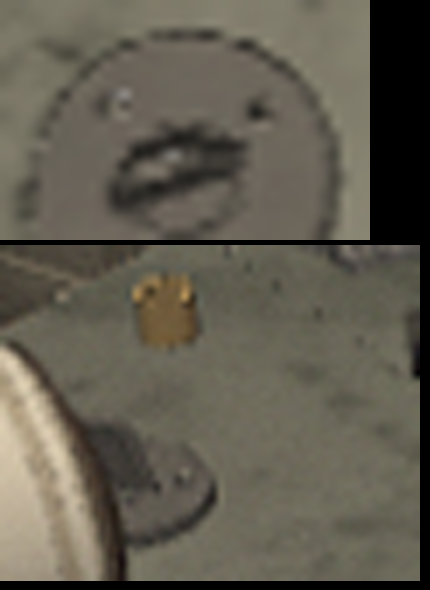

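The crop confirms the larger cover: about 31 px across, or 104 mm, centred near (161.2,210.2) in the top view, with the rib line at slope about 0.26. The fixture's yaw is about 0.124. I pick up now and refine the fixture from jaws and gate in the same script.

```bash
cat > p.py <<'E'
from h import *
c=cam("top"); im=c["pixels"]
C=onz(c,(161.2,210.2),.010); T=onz(c,(160.7,207.8),.052); print("cover",C,"rib top",T)
# white jaw pieces & gate
hsv=cv2.cvtColor(im,cv2.COLOR_BGR2HSV); w=((hsv[...,2]>185)).astype(np.uint8)
r=np.zeros_like(w); r[150:182,264:306]=1
n,l,st,ce=cv2.connectedComponentsWithStats(w*r)
ex=np.array([np.cos(.124),np.sin(.124)]); ey=np.array([-ex[1],ex[0]])
for i in range(1,n):
    if st[i,4]>8: X=onz(c,ce[i],.028)[:2]; print("jaw",st[i],ce[i].round(1),X.round(4),"along ex,ey",(X@ex).round(4),(X@ey).round(4))
d=((hsv[...,2]<115)).astype(np.uint8); r[:]=0; r[188:214,268:322]=1
n,l,st,ce=cv2.connectedComponentsWithStats(d*r)
i=1+np.argmax(st[1:,4]); pts=np.argwhere(l==i)[:,::-1]
W=np.array([onz(c,p,.034)[:2] for p in pts]); F=np.c_[W@ex,W@ey]
print("gate",st[i],F.min(0),F.max(0)); b=cv2.minAreaRect(F.astype(np.float32)); print(b)
yaw=.26
for k in(yaw,yaw+np.pi,yaw-np.pi): 
    print(k,[None if (q:=bot.inverse_kinematics([C[0],C[1],z],down(k))) is None else q.round(2) if hasattr(q,'round') else np.round(q,2) for z in(.12,.018)])
E
python3 p.py
```

```text
cover [0.44130167 0.3255538  0.01      ] rib top [0.44506432 0.3176938  0.052     ]
jaw [278 157   9   7  48] [281.8 160.1] [ 0.6002 -0.0863] along ex,ey 0.5849 -0.1599
jaw [288 163  10   6  25] [293.2 165.6] [ 0.5803 -0.1244] along ex,ey 0.5605 -0.1952
jaw [269 167   7   6  20] [272.  169.2] [ 0.5698 -0.0524] along ex,ey 0.5589 -0.1225
jaw [264 169   4  13  22] [265.  176.2] [ 0.5463 -0.0285] along ex,ey 0.5386 -0.0959
gate [268 192  51  19 444] [ 0.42157567 -0.26124536] [ 0.46204242 -0.0916231 ]
((0.44338756799697876, -0.17673131823539734), (0.033110857009887695, 0.16981296241283417), 3.981602907180786)
0.26 [array([ 0.42,  0.15,  1.74, -0.  ,  1.25,  0.16]), array([ 0.42,  0.29,  1.81, -0.  ,  1.05,  0.16])]
3.401592653589793 [array([ 0.42,  0.15,  1.74,  0.  ,  1.25, -2.99]), array([ 0.42,  0.29,  1.81,  0.  ,  1.05, -2.99])]
-2.8815926535897933 [array([ 0.42,  0.15,  1.74, -0.  ,  1.25, -2.99]), array([ 0.42,  0.29,  1.81, -0.  ,  1.05, -2.99])]
```

```bash
cat > pick.py <<'E'
from h import *
C=np.array([.4413,.3256]); R=down(.26)
bot.goto([*C,.13],R); bot.set_gripper(.55)
bot.line_to([*C,.018],max_speed=.12); f=bot.current_contact_force(); print("f",np.round(f,1))
bot.set_gripper(0,40); print("open mm",bot.current_opening()*92,bot.current_grip_force(),np.round(bot.current_ft_torque(),2))
bot.line_to([*C,.15]); print("lift f",np.round(bot.current_contact_force(),1),bot.current_opening()*92,np.round(bot.current_ft_torque(),3),bot.current_clock())
O=np.array([.5312,-.0940]); R2=down(.124)
bot.goto([O[0]-.003,O[1],.16],R2); print(bot.current_clock(),bot.current_opening()*92)
c=cam("top"); s=cam("scene")
x,y=proj(s,[*O,.08])[0].astype(int); b=cv2.resize(s["pixels"][y-60:y+60,x-60:x+60],(600,600),interpolation=cv2.INTER_CUBIC); print("origin",x-60,y-60)
cv2.imwrite("pics/held.png",b)
E
python3 pick.py
```

```text
f [0.2 0.1 0.5]
open mm 6.883334070031516 39.96083801412169 [-0.08 -0.35  0.08]
lift f [ 0.5  0.1 -5.4] 6.899803478425473 [-0.062  0.031 -0.01 ] 5.5167
7.0917 7.292578677315845
origin 221 121
```

View pics/held.png

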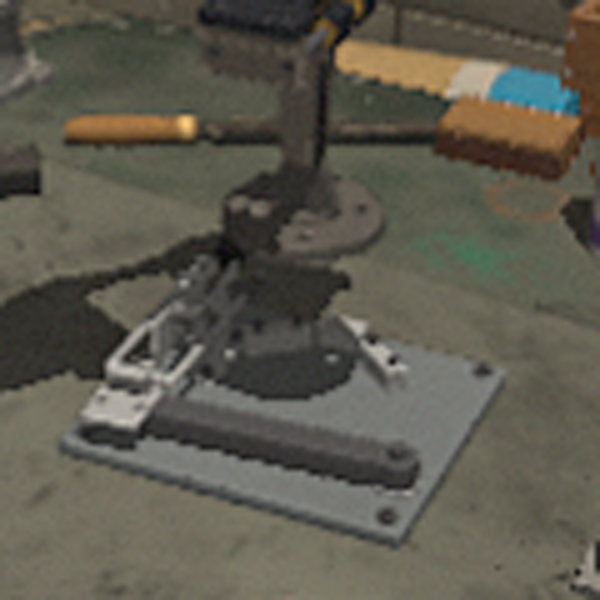

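```bash
python3 - <<'E'
from h import *
s=cam("scene"); t=cam("top"); p=bot.current_ee_pos(); print(p)
for q in range(4):
    bot.hold(.05); print(np.round(bot.current_contact_force(),2),np.round(bot.current_ft_torque(),3))
a=np.linspace(0,6.28,200)
for z in(.142,.152):
    X=np.c_[p[0]+.052*np.cos(a),p[1]+.052*np.sin(a),a*0+z]
    u=(proj(s,X)-[221,121])*5+2; print("scene",z,u.min(0),u.max(0))
    u=proj(t,X); print("top",u.min(0),u.max(0))
u,v=proj(t,[p[0],p[1],.15])[0]; print(u,v)
im=t["pixels"][int(v)-40:int(v)+40,int(u)-50:int(u)+50]; print("org",int(u)-50,int(v)-40)
cv2.imwrite("pics/heldt.png",cv2.resize(im,None,fx=7,fy=7,interpolation=cv2.INTER_CUBIC))
E
```

```text
[ 0.52831072 -0.09309218  0.15997939]
[ 1.01 -0.54 -6.25] [-0.086  0.038 -0.   ]
[-0.12  0.07 -5.86] [-0.059  0.083 -0.035]
[ 0.2   0.13 -5.75] [-0.059  0.095  0.023]
[-0.2   0.03 -6.88] [-0.061  0.062 -0.03 ]
scene 0.142 [220.62187122 183.98859081] [385.5677386  264.35386114]
top [269.17901414 158.8239099 ] [302.61750189 191.76407623]
scene 0.152 [220.74971998 170.38717314] [386.34497708 250.12006286]
top [269.20498899 158.16005391] [302.87861478 191.32618721]
286.00214717832876 174.77155538011868
org 236 134
```

View pics/heldt.png

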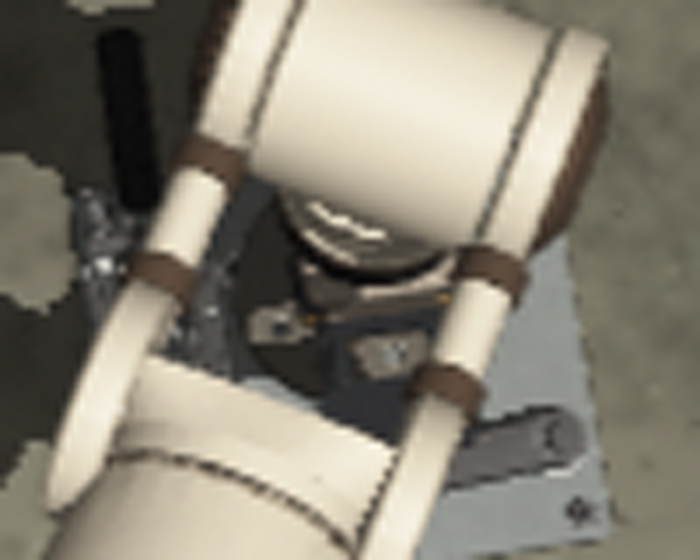

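The held cover is level, and its extents in the scene view (222–385 px in the crop) match the predicted 221–386 px, so it is centred in the grip. The top crop shows the gate pin at (555,428) as before. I lower it with force watch.

```bash
cat >> h.py <<'E'
Y=.124; EX=np.array([np.cos(Y),np.sin(Y),0]); EY=np.array([-EX[1],EX[0],0]); O0=np.array([.5312,-.0940,0])
def fw(x,y,z,O=O0): return O+x*EX+y*EY+np.array([0,0,z])
def force(n=4):
    F=np.mean([(bot.hold(.02),bot.current_contact_force())[1] for _ in range(n)],0); return np.array([F@EX,F@EY,F[2]])
E
cat > lower.py <<'E'
from h import *
bot.line_to(fw(-.003,0,.060),max_speed=.15); b=force(); print("base",b.round(1))
ok=True
for z in np.arange(.056,.0339,-.004):
    bot.line_to(fw(-.003,0,z),max_speed=.06); f=force(2)-b; print(round(z,3),f.round(1),np.round(bot.current_ee_pos()-fw(-.003,0,z),4))
    if abs(f).max()>8: ok=False; break
if ok:
    for x in np.arange(-.002,.012,.001):
        bot.line_to(fw(x,0,.034),max_speed=.04); f=force(2)-b; print("x",round(x,3),f.round(1))
        if f[0]<-5: break
print(bot.current_clock())
E
python3 lower.py
```

```text
base [ 0.2 -0.6 -5.6]
0.056 [-0.   0.1 -0.6] [0.0001 0.     0.0002]
0.052 [-0.5  0.4 -0.3] [-0.0003  0.0001 -0.0003]
0.048 [-0.7  1.3 -1.2] [-0.0002  0.0001 -0.0003]
0.044 [-0.2  1.   1.3] [ 0.0004 -0.0001  0.0002]
0.04 [-4.3 -2.4  7.7] [ 0.0005 -0.0011  0.001 ]
0.036 [-10.1  -6.2  13.7] [-0.0003 -0.0024  0.0016]
10.075
```

```bash
cat > lower2.py <<'E'
from h import *
bot.line_to(fw(-.003,0,.047),max_speed=.1); x,y=-.0055,-.003
bot.line_to(fw(x,y,.047),max_speed=.1); b=force(); print("base",b.round(1)); ok=True
for z in np.arange(.043,.0339,-.003):
    bot.line_to(fw(x,y,z),max_speed=.06); f=force(3)-b; print(round(z,3),f.round(1),np.round(bot.current_ee_pos()-fw(x,y,z),4))
    if abs(f).max()>10: ok=False; break
if ok:
  for k in range(12):
    bot.line_to(fw(x+.001*k,y,.034),max_speed=.04); f=force(2)-b; print("x",round(x+.001*k,4),f.round(1),np.round(bot.current_ee_pos()-fw(x+.001*k,y,.034),4))
    if f[0]<-5: break
print(bot.current_clock())
E
python3 lower2.py
```

```text
base [ 0.3  0.3 -6.3]
0.043 [ 0.  -0.4 -0.4] [-0.0002  0.0002 -0.0003]
0.04 [-0.3 -0.5  0.6] [-0.0001  0.0001 -0.0001]
0.037 [-0.5 -0.1  0.7] [-0.0001  0.0001 -0.0002]
0.034 [-0.8 -0.5  0.4] [-0.0001  0.0001 -0.0002]
x -0.0055 [-0.1 -0.6 -0.6] [ 0.     -0.      0.0001]
x -0.0045 [-0.4  0.1  0.2] [ 0.0001 -0.      0.    ]
x -0.0035 [-1.8 -0.3  1.4] [-0.0002 -0.0001 -0.    ]
x -0.0025 [-3.5 -2.2  2.5] [-0.0003 -0.0002  0.    ]
x -0.0015 [-6.9 -2.6  5.6] [-0.0009 -0.0003  0.0001]
13.2667
```

```bash
cat > seat.py <<'E'
from h import *
b=np.array([.3,.3,-6.3]); 
for y in(-.004,-.005,-.006,-.007,-.008):
    bot.line_to(fw(-.0025,y,.034),max_speed=.04); f=force(2)-b; print("y",y,f.round(1))
    if f[1]>1: break
E
python3 seat.py
```

```text
y -0.004 [-3.3  0.8  2.5]
y -0.005 [-4.2  2.5  4.3]
```

```bash
cat >> h.py <<'E'
O0=O0-.0032*EX-.004*EY
def fw(x,y,z,O=None): return (O0 if O is None else O)+x*EX+y*EY+np.array([0,0,z])
E
cat > rel.py <<'E'
from h import *
bot.line_to(fw(-.002,0,.034),max_speed=.05)
for z in(.032,.031,.030,.0295):
    bot.line_to(fw(-.002,0,z),max_speed=.05); f=force(2); print(z,f.round(1))
    if f[2]>0: break
bot.set_gripper(.3); bot.hold(.1); print(force(2).round(1),bot.current_clock())
bot.line_to(fw(-.002,0,.16),max_speed=.2)
bot.goto(fw(-.12,0,.25),down(Y+np.pi/2)); 
t=cam("top"); s=cam("scene"); np.save("t1.npy",t["pixels"]); 
u,v=proj(t,fw(0,0,.03))[0].astype(int); x,y=proj(s,fw(0,0,.03))[0].astype(int)
A=cv2.resize(t["pixels"][v-45:v+45,u-42:u+42],None,fx=4.6,fy=6.6)[:0] if 0 else cv2.resize(t["pixels"][v-45:v+45,u-42:u+42],(400,429),interpolation=cv2.INTER_CUBIC)
B=cv2.resize(s["pixels"][y-45:y+45,x-42:x+42],(400,429),interpolation=cv2.INTER_CUBIC)
cv2.imwrite("pics/seated.png",np.hstack([A,B])); print(u-42,v-45,x-42,y-45,bot.current_clock(),np.round(bot.current_joints(),2))
E
python3 rel.py
```

```text
0.032 [ 1.5  0.5 -2.8]
0.031 [3.6 3.  1.3]
[-0.1  0.   0.1] 15.275
243 135 239 150 17.6833 [-0.56 -0.29  1.9   0.    1.53 -2.25]
```

View pics/seated.png

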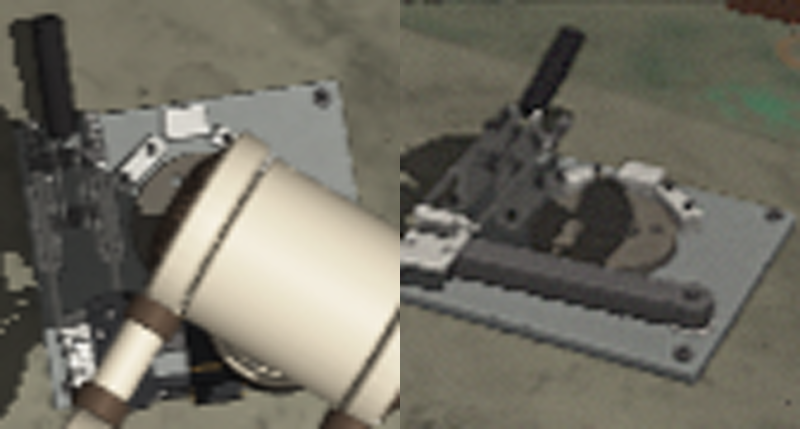

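The left (top) half shows the cover lying flat between jaws and gate. The right half shows the rim inside the jaws, and the handle tip at (50,18) in the left half and (572,35) in the right. I triangulate the handle end and loop bar next.

```bash
cat > tri.py <<'E'
from h import *
t=cam("top"); s=cam("scene")
def fx(X): d=X-O0; return np.round([d@EX*1e3,d@EY*1e3,d[2]*1e3],1)
def tri(a,b):
    o1,v1=ray(t,a);o2,v2=ray(s,b); A=np.c_[v1,-v2]; q,_,_,_=np.linalg.lstsq(A,o2-o1,rcond=None)
    return (o1+v1*q[0]+o2+v2*q[1])/2, np.linalg.norm(o1+v1*q[0]-o2-v2*q[1])
X,e=tri((253.1,138.4),(274.7,157.0)); print("handle end",fx(X),e)
print("bar scene",fx(onz(s,(248.6,195.3),.0415)))
# bar in top: crop_top bright bars at (505,285) and (507,297)
for p in((505,284),(507,297),(514,330)): print("top",p,fx(onz(t,(135+(p[0]-1.5)/4,130+(p[1]-1.5)/4),.0415)))
for yaw in(Y+np.pi/2,Y-np.pi/2):
  for P in((-.05,.088,.15),(-.05,.088,.033),(-.08,.088,.09)):
    q=bot.inverse_kinematics(fw(*P),down(yaw)); print(yaw,P,None if q is None else np.round(q,2))
E
python3 tri.py
```

```text
handle end [147.2  89.5  81.5] 0.0018824646776329777
bar scene [-62.2  90.2  41.5]
top (505, 284) [-55.2  93.2  41.5]
top (507, 297) [-66.1  93.1  41.5]
top (514, 330) [-94.1  91.4  41.5]
1.6947963267948967 (-0.05, 0.088, 0.15) [-0.3  -0.09  1.93 -0.    1.31 -1.99]
1.6947963267948967 (-0.05, 0.088, 0.033) [-0.3   0.07  2.02 -0.    1.05 -1.99]
1.6947963267948967 (-0.08, 0.088, 0.09) [-0.32 -0.1   2.06 -0.    1.18 -2.02]
-1.4467963267948964 (-0.05, 0.088, 0.15) [-0.3  -0.09  1.93 -0.    1.31  1.15]
-1.4467963267948964 (-0.05, 0.088, 0.033) [-0.3   0.07  2.02 -0.    1.05  1.15]
-1.4467963267948964 (-0.08, 0.088, 0.09) [-0.32 -0.1   2.06 -0.    1.18  1.12]
```

```bash
cat >> h.py <<'E'
def rot(lean,close_y=True):  # closing along fixture y; tool top leans to -x by lean
    z=np.cos(lean)*np.array([0,0,-1.])+np.sin(lean)*EX; y=-EY; x=np.cross(y,z)
    return Rn.from_matrix(np.c_[x,y,z]).as_rotvec(), z
def pin(th): return np.array([.012+.042*np.cos(th-.16),.042+.042*np.sin(th-.16)])
def gp(th,al,L): return pin(th)+L*np.array([-np.cos(al),np.sin(al)])
E
cat > hook1.py <<'E'
from h import *
R,_=rot(0); y=.089
bot.set_gripper(.76); bot.goto(fw(-.048,y,.12),R); bot.line_to(fw(-.048,y,.034),max_speed=.12); print(force(2).round(1))
bot.set_gripper(0,45); print("open mm",bot.current_opening()*92,bot.current_grip_force(),force(2).round(1),bot.current_clock())
L=pin(.2)[0]+.048
def go(th,al,lean,sp=.1):
    g=gp(th,al,L); R,z=rot(lean); bot.line_to(fw(g[0],y,g[1])+.009*z,R,max_speed=sp)
    f=force(1); print(round(th,2),round(al,2),f.round(1),round(bot.current_opening()*92,1)); return abs(f).max()<35
for th,al,ln in((.2,.2,0),(.2,.45,0),(.4,.45,0),(.6,.42,.0),(.85,.36,.05),(1.1,.28,.1),(1.35,.18,.15),(1.65,.05,.2)):
    if not go(th,al,ln): print("STOP"); break
print(bot.current_clock())
s=cam("scene"); t=cam("top")
u,v=proj(t,fw(-.02,.07,.06))[0].astype(int); x,yy=proj(s,fw(-.02,.07,.09))[0].astype(int)
A=cv2.resize(t["pixels"][v-45:v+45,u-42:u+42],(400,429),interpolation=cv2.INTER_CUBIC)
B=cv2.resize(s["pixels"][yy-45:yy+45,x-42:x+42],(400,429),interpolation=cv2.INTER_CUBIC)
cv2.imwrite("pics/over.png",np.hstack([A,B])); print(u-42,v-45,x-42,yy-45)
E
python3 hook1.py
```

```text
[-0.9  0.3  0.2]
open mm 0.36846681720314967 0.0 [ 0.1 -0.4  0.8] 23.4083
0.2 0.2 [-0.2 -0.2 -0.6] 0.4
0.2 0.45 [1.  0.1 0.1] 0.8
0.4 0.45 [-1.3 -0.3  0.4] 0.2
0.6 0.42 [ 0.3  0.  -0.2] 0.1
0.85 0.36 [-0.3  0.6  0.7] 0.5
1.1 0.28 [-0.3  0.1  0.2] 0.3
1.35 0.18 [-0.5 -0.7 -0.4] 0.5
1.65 0.05 [ 0.9 -0.3 -0.2] 0.1
25.8917
224 143 217 132
```

View pics/over.png

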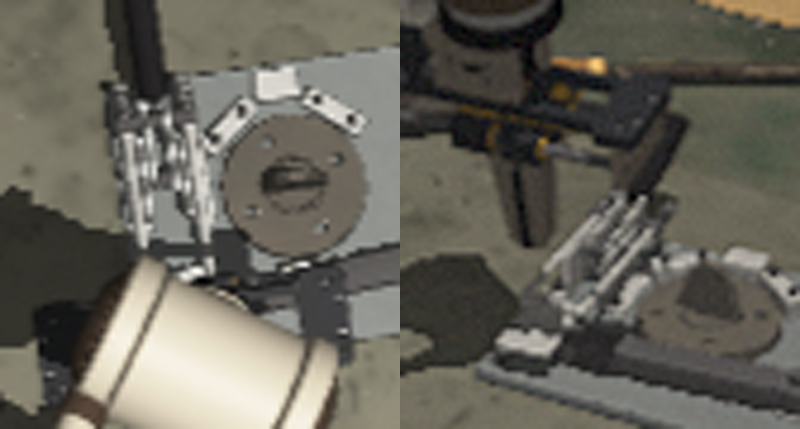

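The grip closed on nothing. The pictures show the rods sloping down: in the right half the bar end is near (570,315), below and off the foot at (530,345). The gate seems to have opened a little and the bar has dropped onto the plate. I move aside and measure.

```bash
cat > look.py <<'E'
from h import *
p=bot.current_ee_pos(); bot.line_to([p[0],p[1],.17],max_speed=.25); bot.set_gripper(.68); bot.goto([.40,-.30,.25],rot(0)[0]); print(bot.current_clock())
t=cam("top"); s=cam("scene"); np.save("t2.npy",t["pixels"]); np.save("s2.npy",s["pixels"])
# rectify top to fixture frame: 1px=1mm at given height
def rect(c,z,x0,x1,y0,y1,k):
    xs=np.arange(x1,x0,-1/k); ys=np.arange(y1,y0,-1/k); X=np.array([fw(a/1e3,b/1e3,z) for a in xs for b in ys])
    m=proj(c,X).reshape(len(xs),len(ys),2).astype(np.float32); return cv2.remap(c["pixels"],m[...,0],m[...,1],cv2.INTER_CUBIC)
A=rect(t,.02,-130,30,30,140,3.6); B=rect(s,.02,-130,30,30,140,3.6)
for i in range(0,161,20):
  for M in(A,B): cv2.putText(M,str(30-i),(0,int(i*3.6)+8),0,.4,(0,255,255),1)
for i in range(0,110,20):
  for M in(A,B): cv2.putText(M,str(140-i),(int(i*3.6),570),0,.4,(0,255,0),1)
cv2.imwrite("pics/rect.png",np.hstack([A,B])); print(A.shape)
E
python3 look.py
```

```text
28.625
(576, 396, 3)
```

View pics/rect.png

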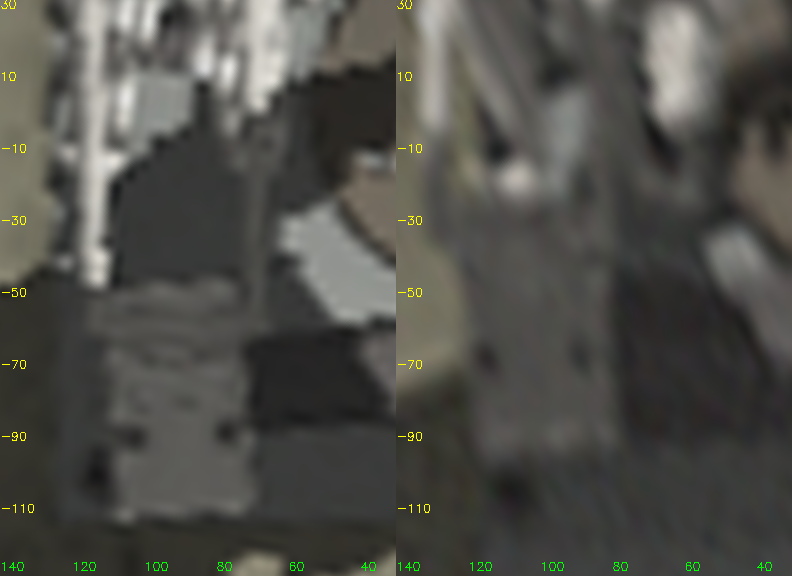

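The view is in shadow and ambiguous: bar near x≈-60, y centre ≈91 mm, rods 45 mm apart (left half, rods at columns 95 and 258). Closing at z=34 mm found nothing, so the rods must lie lower. I regrip with the tips at 16 mm, force-checked.

```bash
cat > hook2.py <<'E'
from h import *
R,_=rot(0); y=.091; x=-.046
bot.goto(fw(x,y,.12),R); bot.line_to(fw(x,y,.045),max_speed=.2); print(bot.current_opening()*92,force(2).round(1))
for z in(.034,.025,.016):
    bot.line_to(fw(x,y,z),max_speed=.1); f=force(2); print(z,f.round(1))
    if abs(f).max()>6: bot.line_to(fw(x,y,z+.01)); print("STOP"); raise SystemExit
bot.set_gripper(0,45); print("open mm",bot.current_opening()*92,bot.current_grip_force(),force(2).round(1),bot.current_clock())
E
python3 hook2.py
```

```text
62.216798748075846 [-0.1 -0.6  0.4]
0.034 [0.2 0.1 0.8]
0.025 [-0.2 -0.1 -0.3]
0.016 [-0.8 -0.1 -0. ]
open mm 0.14840882279610318 0.0 [0.  0.4 0.4] 32.3833
```

```bash
cat > probe.py <<'E'
from h import *
y=.091;x=-.046
p=bot.current_ee_pos()-O0; print("ee fix",(p@EX).round(4),(p@EY).round(4),p[2].round(4), Rn.from_rotvec(bot.current_tool_rot()).as_matrix().round(2).tolist())
for z in(.03,.045,.06,.08): bot.line_to(fw(x,y,z),max_speed=.15); print("up",z,force(2).round(1))
def desc(x,y,z0=.075,z1=.028):
    bot.line_to(fw(x,y,z0),max_speed=.25)
    for z in np.arange(z0,z1,-.006):
        bot.line_to(fw(x,y,z),max_speed=.2); f=force(1)
        if abs(f).max()>4: f=force(2); print("contact",x,y,round(z,3),f.round(1)); bot.line_to(fw(x,y,z0),max_speed=.25); return
    print("none",x,y); bot.line_to(fw(x,y,z0),max_speed=.25)
desc(-.046,.116); print(bot.current_clock())
c=cam("scene"); t=cam("top"); np.save("s3.npy",c["pixels"]); np.save("t3.npy",t["pixels"])
E
python3 probe.py
```

```text
ee fix -0.0462 0.091 0.0158 [[0.99, 0.12, -0.0], [0.12, -0.99, 0.0], [-0.0, -0.0, -1.0]]
up 0.03 [-0.2 -0.4 -0.5]
up 0.045 [-0.2 -0.6 -0.5]
up 0.06 [ 0.1 -0.2  0.5]
up 0.08 [-0.4  0.2 -0.4]
none -0.046 0.116
36.25
```

```bash
python3 - <<'E'
from h import *
t=cam("top"); s=cam("scene")
def samp(im,c,x,y,z):
    u=proj(c,fw(x,y,z))[0].astype(np.float32); return int(cv2.remap(cv2.cvtColor(im,cv2.COLOR_BGR2GRAY),u[:1].reshape(1,1),u[1:].reshape(1,1),cv2.INTER_LINEAR)[0,0])
ys=range(52,132,4); print("y      ",*ys)
for n,c in(("top0",t),("t2",t),("scene0",s),("s2",s)):
    im=np.load(n+".npy")
    for z in((.043,) if c is t else (.02,.032,.043,.055)):
        for x in(-20,-40): print(n,z,x,*[samp(im,c,x/1e3,y/1e3,z) for y in ys])
print("bar profile along x at y=91, then y=105")
xs=range(-120,-20,4);print("x",*xs)
for n,c in(("top0",t),("t2",t),("scene0",s),("s2",s)):
    im=np.load(n+".npy")
    for y in(91,): print(n,*[samp(im,c,x/1e3,y/1e3,.0415) for x in xs])
E
```

```text
y       52 56 60 64 68 72 76 80 84 88 92 96 100 104 108 112 116 120 124 128
top0 0.043 -20 146 146 141 193 205 160 86 110 143 143 143 143 142 125 169 202 158 99 65 105
top0 0.043 -40 147 147 147 149 173 144 73 120 148 148 147 146 145 145 150 180 148 71 64 102
t2 0.043 -20 43 54 55 72 77 77 69 57 56 54 56 56 55 66 161 201 158 99 65 105
t2 0.043 -40 147 147 146 89 69 68 59 57 57 57 57 56 55 56 62 116 140 71 64 103
scene0 0.02 -20 109 119 138 121 103 66 77 128 161 124 111 105 105 140 146 107 94 98 105 139
scene0 0.02 -40 117 119 122 113 76 78 111 104 103 127 108 81 107 124 117 122 134 136 130 109
scene0 0.032 -20 167 153 92 56 70 112 152 126 115 110 92 84 100 86 69 92 114 146 124 94
scene0 0.032 -40 136 112 89 60 90 127 155 129 118 122 127 142 126 110 95 102 129 152 122 97
scene0 0.043 -20 160 101 59 97 148 118 60 48 52 78 86 90 109 107 111 145 130 101 101 105
scene0 0.043 -40 56 54 64 99 150 132 115 112 94 87 85 51 71 94 112 147 125 98 96 95
scene0 0.055 -20 63 93 150 125 91 96 61 70 74 78 85 103 147 159 122 89 96 98 97 98
scene0 0.055 -40 59 92 150 115 43 45 60 81 84 101 114 98 113 14
[... 484 characters left out ...]
 105 109 115 108 101 99
s2 0.055 -20 69 92 129 109 90 90 61 74 79 80 88 111 157 170 130 94 101 103 105 104
s2 0.055 -40 65 73 75 71 53 49 65 88 91 107 124 103 121 155 128 99 104 107 108 109
bar profile along x at y=91, then y=105
x -120 -116 -112 -108 -104 -100 -96 -92 -88 -84 -80 -76 -72 -68 -64 -60 -56 -52 -48 -44 -40 -36 -32 -28 -24
top0 127 150 228 225 225 224 224 223 223 198 230 218 134 146 213 148 217 163 99 142 147 147 146 145 143
t2 49 62 92 91 91 92 91 91 91 81 90 89 82 80 85 79 89 76 56 57 57 56 56 56 55
scene0 151 176 167 166 164 166 166 167 160 113 69 71 89 133 161 167 138 144 153 107 80 93 91 83 84
s2 77 81 78 77 76 75 75 75 77 78 81 82 83 83 78 76 101 137 164 116 84 97 96 87 90
```

```bash
python3 - <<'E'
from h import *
s=cam("scene"); t=cam("top")
print("TCP hook1 end ->scene",proj(s,fw(-.0847,.089,.080)))
p=bot.current_ee_pos(); print("now",p,proj(s,p),proj(t,p), "clock",bot.current_clock())
a=np.load("s2.npy").astype(int); b=s["pixels"].astype(int)
u,v=proj(s,p)[0].astype(int); g=b.mean(2).astype(int)
print("gray now / s2 around tip, origin",u-14,v-14)
for r in range(v-14,v+14,2): print(r,*g[r,u-14:u+16:2],"|",*a.mean(2).astype(int)[r,u-14:u+16:2])
E
```

```text
TCP hook1 end ->scene [[245.5708012 188.686206 ]]
now [0.46767874 0.01124695 0.07399124] [[243.41142814 182.6791624 ]] [[253.35971551 197.98104173]] clock 36.55
gray now / s2 around tip, origin 229 168
168 103 103 103 107 98 59 28 51 66 49 83 95 91 89 91 | 105 101 105 107 104 95 99 96 92 91 89 99 91 88 93
170 109 84 69 69 76 62 36 54 63 50 92 96 95 95 95 | 107 98 103 102 101 95 84 92 95 95 95 95 102 95 99
172 43 42 43 46 43 75 41 51 65 52 94 92 92 91 92 | 105 102 95 95 102 102 98 93 98 102 98 96 97 94 93
174 53 46 51 49 44 81 35 63 70 56 96 91 95 91 89 | 108 91 104 99 104 103 99 95 100 98 92 93 97 94 89
176 46 46 48 47 45 58 36 67 79 85 98 90 88 90 78 | 104 106 108 108 102 104 105 102 94 97 96 88 93 93 81
178 44 53 51 50 45 45 44 47 42 42 56 84 97 91 169 | 100 106 109 106 107 102 109 106 98 98 93 96 94 102 167
180 46 46 50 48 46 51 47 49 53 46 44 39 50 119 87 | 99 109 104 108 107 106 91 105 100 99 95 91 95 167 154
182 50 49 46 52 49 50 48 52 41 50 44 28 164 102 111 | 106 109 108 109 108 108 107 107 98 102 97 91 160 115 115
184 45 48 49 46 44 50 51 49 43 46 33 153 140 61 70 | 106 106 105 105 92 101 104 108 104 98 83 172 138 68 66
186 45 46 56 51 47 51 48 52 48 41 66 93 87 81 74 | 107 111 109 110 105 104 106 107 104 101 172 127 89 79 76
188 44 49 50 43 51 49 43 44 35 92 57 72 88 78 64 | 102 105 106 104 102 101 95 99 91 167 108 126 88 81 60
190 44 47 48 45 46 46 45 37 143 104 42 96 79 70 49 | 98 96 101 102 102 98 100 101 109 105 87 117 86 65 46
192 47 48 49 47 46 49 41 140 97 38 43 67 88 128 71 | 108 110 110 111 107 105 104 81 88 127 52 79 96 127 118
194 102 104 35 38 43 44 46 183 162 162 115 93 34 37 170 | 111 109 112 110 108 104 94 75 73 79 107 120 125 78 78
```

The finger tip in the images ends about 6 px (≈20–25 mm) above where the TCP projects, so the real fingertips seem to be higher than the reported TCP. That also explains the missed pinches, since the rods check out at z≈43 mm, y 68 and 112. I retry lower, guarded by force.

```bash
cat > hook3.py <<'E'
from h import *
R,_=rot(0); y=.090; x=-.046
bot.set_gripper(.70); bot.line_to(fw(x,y,.075),R,max_speed=.25); bot.line_to(fw(x,y,.016),max_speed=.2); b=force(3); print(b.round(1))
for z in(.010,.005,.001,-.003):
    bot.line_to(fw(x,y,z),max_speed=.08); f=force(2)-b; print(z,f.round(1),np.round(bot.current_ee_pos()[2],4))
    if abs(f).max()>6: break
bot.set_gripper(0,45); print("open mm",bot.current_opening()*92,bot.current_grip_force(),force(2).round(1),bot.current_clock())
E
python3 hook3.py
```

```text
[-0.1  0.4  0.7]
0.01 [ 0.3 -0.3 -0.7] 0.0105
0.005 [-0.2 -0.3 -0.7] 0.0048
0.001 [ 0.7  0.  -0.2] 0.0008
-0.003 [ 0.5 -0.7 -0.9] -0.0032
open mm 48.52607580100727 45.000699162483215 [-0.2  0.2  0.7] 39.8833
```

Pinched (48.5 mm, 45 N). Now I carry the loop over the keeper.

```bash
cat > hook4.py <<'E'
from h import *
y=.090; L=pin(.2)[0]+.046; D=.046
def go(th,al,lean,sp=.12):
    g=gp(th,al,L); R,z=rot(lean); bot.line_to(fw(g[0],y,g[1])+D*z,R,max_speed=sp)
    f=force(1); print(round(th,2),round(al,2),f.round(1),round(bot.current_opening()*92,1)); return abs(f).max()<35
ok=True
for th,al,ln in((.2,.2,0),(.2,.45,0),(.4,.45,0),(.6,.42,.0),(.85,.36,.05),(1.1,.28,.1),(1.35,.18,.15),(1.65,.05,.2)):
    if not go(th,al,ln): print("STOP"); ok=False; break
print(bot.current_clock())
s=cam("scene"); t=cam("top"); np.save("s4.npy",s["pixels"]); np.save("t4.npy",t["pixels"])
# handle: dark pixel blob expected position check
for th in(.2,1.65):
    a=th+.122; H=fw(.012+.12*np.cos(a),.089,.042+.12*np.sin(a)); u=proj(s,H)[0]; print("handle at th",th,u.round(1),s["pixels"][int(u[1])-1:int(u[1])+2,int(u[0])-1:int(u[0])+2].mean().round(0), "before",np.load("s2.npy")[int(u[1])-1:int(u[1])+2,int(u[0])-1:int(u[0])+2].mean().round(0))
E
python3 hook4.py
```

```text
0.2 0.2 [ 1.6 -1.3 -3.3] 48.4
0.2 0.45 [-4.3 -2.4 -0.9] 48.6
0.4 0.45 [-1.6 -1.6 -3.6] 49.0
0.6 0.42 [-0.5 -1.4 -2.3] 48.3
0.85 0.36 [-0.6 -1.3  0. ] 48.3
1.1 0.28 [-0.6 -0.7  0.8] 48.4
1.35 0.18 [-0.8  1.1  2.5] 48.5
1.65 0.05 [-1.1  1.8  3.6] 48.1
42.225
handle at th 0.2 [272.7 159.9] 51.0 before 37.0
handle at th 1.65 [255.6 156.5] 36.0 before 89.0
```

```bash
cat > hook5.py <<'E'
from h import *
y=.090; L=pin(.2)[0]+.046; D=.046
def go(th,al,lean,sp=.12):
    g=gp(th,al,L); R,z=rot(lean); bot.line_to(fw(g[0],y,g[1])+D*z,R,max_speed=sp)
    f=force(2); print(round(th,2),round(al,2),f.round(1)); return abs(f).max()<20
ok=go(1.65,-.15,.2) and go(1.65,-.22,.2) and go(1.65,-.27,.2)
print("ok",ok,bot.current_clock())
if ok:
    bot.set_gripper(.66); print(force(2).round(1))
    p=bot.current_ee_pos(); bot.line_to(p-.12*rot(.2)[1],max_speed=.3); bot.hold(.1)
    s=cam("scene"); t=cam("top"); np.save("s5.npy",s["pixels"]); np.save("t5.npy",t["pixels"]); print(bot.current_clock())
    # rods: brightness at z on the expected sloped rods, both views
    for al in(-.36,-.28,0):
        for yy in(.068,.112):
            X=[fw(g[0],yy,g[1]) for g in (gp(1.65,al,l) for l in(.03,.05,.07,.09,.105))]
            print(al,yy,"scene",[int(s["pixels"][int(round(v)),int(round(u))].mean()) for u,v in proj(s,np.array(X))])
E
python3 hook5.py
```

```text
1.65 -0.15 [-0.5 -0.2  2.4]
1.65 -0.22 [ 1.4 -0.1  3.2]
1.65 -0.27 [ 1.3 -0.5  3.1]
ok True 43.2417
[-0.3 -0.3 -0.4]
44.4083
-0.36 0.068 scene [173, 182, 67, 71, 77]
-0.36 0.112 scene [166, 158, 75, 76, 77]
-0.28 0.068 scene [173, 168, 68, 84, 73]
-0.28 0.112 scene [166, 171, 83, 90, 51]
0 0.068 scene [84, 84, 68, 84, 147]
0 0.112 scene [82, 91, 105, 103, 107]
```

```bash
cat > throw.py <<'E'
from h import *
y=.090; DT=.028
def pose(th,off):
    a=th+.1232; F=np.array([.012+.1058*np.cos(a),.042+.1058*np.sin(a)]); b=th+.122; n=np.array([-np.sin(b),np.cos(b)])
    lean=.6*np.clip((th-.3)/1.3,0,1); R,z=rot(lean); exz=np.array([np.cos(lean),np.sin(lean)])
    T=F+n*(.010*abs(n@exz)+off); return fw(T[0],y,T[1])+DT*z,R
bot.set_gripper(0)
P,R=pose(1.65,.035); print(bot.inverse_kinematics(P,R) is not None)
bot.line_to(P,R,max_speed=.25); print("near",force(2).round(1),bot.current_clock())
for th in(1.65,1.5,1.35,1.2,1.05,.9,.75,.6,.45,.3,.2,.1):
    P,R=pose(th,0); bot.line_to(P,R,max_speed=.2); f=force(1); print(th,f.round(1))
    if abs(f).max()>40: print("STOP"); break
print(bot.current_clock())
s=cam("scene"); t=cam("top"); np.save("s6.npy",s["pixels"]); np.save("t6.npy",t["pixels"])
E
python3 throw.py
```

```text
True
near [-0.2  0.5  0.6] 45.9917
1.65 [ 0.1  0.  -1.2]
1.5 [ 0.2 -0.5 -0.2]
1.35 [ 0.5 -0.2  0.3]
1.2 [-0.9  0.1 -0.2]
1.05 [-0.1 -0.4  0.5]
0.9 [-1.2  0.2 -0.6]
0.75 [-2.2 -0.6  0.6]
0.6 [-1.1  1.3  0. ]
0.45 [-1.   0.4  0.3]
0.3 [-0.4 -0.4  0.5]
0.2 [-0.  -0.  -0.2]
0.1 [-0.2  0.1  0. ]
49.2667
```

```bash
python3 - <<'E'
from h import *
s=cam("scene"); t=cam("top"); print(bot.current_clock())
ref=np.load("s5.npy"); im=s["pixels"]
def m(c,im,X): return [int(im[int(round(v)),int(round(u))].mean()) for u,v in proj(c,np.array(X))]
for th in np.arange(0,1.81,.15):
    a=th+.122; X=[fw(.012+r*np.cos(a),.089,.042+r*np.sin(a)) for r in(.06,.075,.09,.105,.12,.135)]
    print(round(th,2),"scene",m(s,im,X),"top",m(t,t["pixels"],X),"| s5",m(s,ref,X))
E
```

```text
49.4667
0.0 scene [33, 35, 35, 18, 53, 41] top [178, 219, 172, 29, 21, 98] | s5 [68, 64, 92, 92, 83, 86]
0.15 scene [38, 34, 30, 71, 73, 52] top [178, 219, 172, 29, 21, 80] | s5 [95, 54, 116, 87, 84, 81]
0.3 scene [38, 44, 53, 54, 63, 62] top [178, 217, 172, 27, 21, 98] | s5 [61, 86, 88, 81, 83, 85]
0.45 scene [43, 45, 77, 12, 43, 66] top [160, 214, 217, 23, 11, 64] | s5 [102, 92, 83, 82, 84, 93]
0.6 scene [45, 44, 61, 40, 5, 37] top [146, 211, 219, 49, 29, 21] | s5 [102, 89, 79, 82, 86, 31]
0.75 scene [46, 39, 53, 75, 44, 58] top [153, 178, 214, 218, 27, 58] | s5 [102, 92, 84, 89, 90, 67]
0.9 scene [50, 46, 43, 72, 60, 62] top [186, 147, 182, 217, 218, 49] | s5 [103, 94, 86, 90, 60, 55]
1.05 scene [45, 45, 37, 87, 33, 68] top [207, 179, 147, 178, 213, 219] | s5 [87, 97, 87, 58, 60, 27]
1.2 scene [44, 44, 40, 87, 77, 82] top [209, 207, 186, 179, 146, 178] | s5 [52, 86, 90, 49, 47, 51]
1.35 scene [40, 47, 44, 37, 82, 54] top [193, 200, 209, 210, 207, 186] | s5 [10, 15, 39, 70, 62, 45]
1.5 scene [42, 46, 47, 42, 95, 44] top [168, 178, 178, 185, 193, 193] | s5 [13, 21, 21, 33, 53, 37]
1.65 scene [39, 45, 50, 40, 47, 88] top [136, 122, 122, 122, 122, 122] | s5 [55, 17, 37, 36, 37, 41]
1.8 scene [43, 35, 68, 49, 45, 41] top [114, 115, 116, 133, 133, 134] | s5 [69, 52, 53, 52, 57, 57]
```

```bash
cat > press.py <<'E'
import io,contextlib
from h import *
y=.090; R,z=rot(0); b=force(3); print(b.round(1)); prev=None
for k in range(16):
    tz=.062-.002*k+.0; P=fw(.117,y,tz)-np.array([0,0,.028])
    bot.line_to(P,R,max_speed=.06); f=force(2); print(round(tz,3),f.round(1),round(bot.current_ee_pos()[2]-P[2],4))
    if f[2]>18: break
print(bot.current_clock())
E
python3 press.py
```

```text
[ 0.4 -0.1  0. ]
0.062 [ 0.4 -0.1 -0.6] -0.0005
0.06 [-0.1  0.3 -0.3] -0.0001
0.058 [ 0.1 -0.2  0.2] -0.0001
0.056 [ 0.7 -0.1  1.3] 0.0002
0.054 [-3.8  0.7 10. ] 0.0018
0.052 [-7.6  1.8 19. ] 0.0034
51.2167
```

```bash
cat > fin.py <<'E'
from h import *
p=bot.current_ee_pos(); bot.line_to([p[0],p[1],.16],max_speed=.25); bot.goto([.36,-.32,.25],rot(0)[0]); print(bot.current_clock(),force(2).round(1))
s=cam("scene"); t=cam("top")
def m(c,im,X): return [int(im[int(round(v)),int(round(u))].mean()) for u,v in proj(c,np.array(X))]
for th in(0,.1,.2,.3,.5):
    a=th+.08; X=[fw(.012+r*np.cos(a),.089,.042+r*np.sin(a)) for r in(.065,.08,.095,.11,.125,.135)]
    print(th,"scene",m(s,s["pixels"],X),"scene0",m(s,np.load("scene0.npy"),X))
xs=range(-124,-20,4); print("x",*xs)
for n,c,im in(("top",t,t["pixels"]),("top0",t,np.load("top0.npy")),("scene",s,s["pixels"]),("scene0",s,np.load("scene0.npy"))):
    print(n,*m(c,im,[fw(x/1e3,.089,.0415) for x in xs])); print(n,"gate y50",*m(c,im,[fw(x/1e3,.05,.034) for x in xs]))
for nm,z in(("rods",.043),):
    for y in(.068,.112): print(nm,y,m(t,t["pixels"],[fw(x/1e3,y,z) for x in range(-80,40,8)]),m(s,s["pixels"],[fw(x/1e3,y,z) for x in range(-80,40,8)]))
E
python3 fin.py
```

```text
53.5083 [ 0.1  0.  -0.2]
0 scene [32, 34, 34, 38, 33, 39] scene0 [125, 30, 22, 69, 80, 74]
0.1 scene [28, 31, 30, 30, 31, 90] scene0 [130, 38, 34, 29, 21, 31]
0.2 scene [36, 70, 57, 61, 86, 88] scene0 [37, 38, 37, 31, 40, 28]
0.3 scene [94, 101, 88, 83, 85, 85] scene0 [29, 32, 34, 29, 35, 39]
0.5 scene [99, 89, 82, 84, 91, 91] scene0 [34, 76, 53, 85, 86, 87]
x -124 -120 -116 -112 -108 -104 -100 -96 -92 -88 -84 -80 -76 -72 -68 -64 -60 -56 -52 -48 -44 -40 -36 -32 -28 -24
top 47 47 45 58 58 54 91 91 91 90 90 91 90 88 89 93 77 88 87 191 214 214 129 144 143 142
top gate y50 46 45 50 59 58 57 57 56 58 56 57 34 37 38 38 36 36 35 55 56 55 55 55 56 49 120
top0 126 126 102 225 223 223 223 223 223 223 185 227 228 89 158 215 155 214 216 90 143 145 145 146 143 143
top0 gate y50 121 121 127 152 152 152 150 151 151 64 94 100 97 94 94 76 144 146 147 147 145 146 147 146 146 145
scene 58 57 54 60 60 78 75 75 74 74 78 69 74 80 83 80 75 82 82 80 80 95 83 83 88 88
scene gate y50 54 60 55 64 57 51 48 48 41 45 43 40 40 40 41 39 39 77 77 133 143 139 168 158 175 180
scene0 102 105 178 165 165 162 163 163 169 155 109 70 68 90 148 155 169 141 141 138 138 82 79 79 83 83
scene0 gate y50 123 124 113 37 40 50 55 55 61 86 84 83 81 81 90 122 122 112 112 122 138 130 157 146 168 168
rods 0.068 [40, 70, 66, 70, 69, 65, 177, 192, 199, 179, 209, 215, 199, 217, 170] [84, 83, 87, 80, 74, 105, 181, 179, 175, 138, 135, 136, 152, 152, 144]
rods 0.112 [59, 184, 129, 188, 211, 185, 184, 189, 202, 179, 179, 113, 181, 178, 170] [107, 114, 183, 131, 161, 166, 166, 172, 172, 125, 119, 130, 97, 107, 113]
```

The numbers agree. The foot moved about 12 mm towards +x, so the gate is shut. The handle is dark only along the shut line, and the latch stayed so with the robot clear.

```bash
python3 -c "
from workcell import bot
print(bot.job_done(),bot.current_clock())"
```

```text
the job is handed in; nothing more can be done
the job is handed in; nothing more can be done
```

I handed the job in at about 54 s: the cover is laid flat, rib up, in the nest, the loop is hooked over the keeper and the lever is thrown onto its stop; camera brightness checks (no more pictures were left to view) show the gate pulled shut about 12 mm at the keeper and the latch still shut with the arm clear, but I did not test the clamp's tightness or re-check the jar, flange and block.

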